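# Count pipe nipples on the counting stand

### The job

Count this order of pipe nipples: press the big ZERO key while the stand is still empty, then stand every nipple upright in a cup of the counting stand, one to a cup and down to the cup's floor. When they all stand there and you have let go of them, press COUNT, STORE and PRINT (the row of three keys, from left to right as seen from the robot), each fully down and one at a time; press no key of the row before that, and ZERO not again once a nipple is in a cup. Leave the nipples standing, and do not disturb the regulator and the tee.

Things in the scene. Friction and masses are not known exactly. Their poses are not given: they have to be found in the camera images.
- pipe0: Pipe nipple, a white-coated straight round pipe 150 mm long and 26 mm across with bare dark ends and a dark hexagon (34 mm across flats, 30 mm long) round its middle. Origin at its centre, x axis along the pipe; both ends are alike. 0.3 kg. It starts lying on the bench, its centre 17 mm up. May be absent.
- pipe1: Pipe nipple, a white-coated straight round pipe 150 mm long and 26 mm across with bare dark ends and a dark hexagon (34 mm across flats, 30 mm long) round its middle. Origin at its centre, x axis along the pipe; both ends are alike. 0.3 kg. It starts lying on the bench, its centre 17 mm up. May be absent.
- pipe2: Pipe nipple, a white-coated straight round pipe 150 mm long and 26 mm across with bare dark ends and a dark hexagon (34 mm across flats, 30 mm long) round its middle. Origin at its centre, x axis along the pipe; both ends are alike. 0.3 kg. It starts lying on the bench, its centre 17 mm up. May be absent.
- pipe3: Pipe nipple, a white-coated straight round pipe 150 mm long and 26 mm across with bare dark ends and a dark hexagon (34 mm across flats, 30 mm long) round its middle. Origin at its centre, x axis along the pipe; both ends are alike. 0.3 kg. It starts lying on the bench, its centre 17 mm up. May be absent.
- stand: Counting stand, fixed: a grey base 90 x 290 x 20 mm with four open square steel cups in a row along its y axis, 72 mm apart. A cup is 36 mm square inside, 44 outside, 50 deep (floor 20 mm, rim 70 mm above the bench) and takes one nipple, whose centre then is about 95 mm above the bench. Origin: centre of the base's underside; the row points more or less away from the robot, z up.
- cup0 (a point): Centre of the inner floor of cup 0 of the counting stand (0 is the one nearest the robot, 3 the farthest).
- cup1 (a point): Centre of the inner floor of cup 1 of the counting stand (0 is the one nearest the robot, 3 the farthest).
- cup2 (a point): Centre of the inner floor of cup 2 of the counting stand (0 is the one nearest the robot, 3 the farthest).
- cup3 (a point): Centre of the inner floor of cup 3 of the counting stand (0 is the one nearest the robot, 3 the farthest).
- console: Key console, fixed to the bench: a grey box 165 x 215 mm, 41 mm high, with four pale round spring keys on top: one big key on the far side, and a row of three equal smaller keys on the side nearer the robot. Origin at the centre of its underside; x points away from the robot, y along the row to the left.
- zero_top (a point): Centre of the top of the ZERO key, the one big key (52 mm across), on the far side of the console.
- zero (a joint): Travel of the ZERO key in m: 0 is up, 0.008 fully down (about 5 N). It springs back. It counts as pressed beyond 0.005.
- count_top (a point): Centre of the top of the COUNT key, the left one (seen from the robot) of the row of three (32 mm across, 62 mm apart).
- count (a joint): Travel of the COUNT key in m: 0 is up, 0.008 fully down (about 5 N). It springs back. It counts as pressed beyond 0.005.
- store_top (a point): Centre of the top of the STORE key, the middle one of the row of three (32 mm across).
- store (a joint): Travel of the STORE key in m: 0 is up, 0.008 fully down (about 5 N). It springs back. It counts as pressed beyond 0.005.
- print_top (a point): Centre of the top of the PRINT key, the right one (seen from the robot) of the row of three (32 mm across).
- print (a joint): Travel of the PRINT key in m: 0 is up, 0.008 fully down (about 5 N). It springs back. It counts as pressed beyond 0.005.
- regulator: Gas regulator, a grey saucer 124 mm across with a neck, 85 mm high. Leave it alone. Origin under its centre.
- tee: Black pipe tee 110 mm long, lying on the bench. Leave it alone. Origin under its middle.
Things that resemble listed ones, but are neither listed nor needed, are in the scene too. What is shaped like the pipe0 but green or red is not meant.

How it is judged (in metres and radians):
On the way, in this order (a step that is already met when the one before it is completed fails the run):
1. ZERO pressed alone, all nipples still out of the stand (value of joint zero above 0.005 m and value of joint each of count, store, print below 0.003 m and not ((horizontal distance between pipe0 and cup0 below 0.025 m or horizontal distance between pipe0 and cup1 below 0.025 m or horizontal distance between pipe0 and cup2 below 0.025 m or horizontal distance between pipe0 and cup3 below 0.025 m) and height (world z) of pipe0 between 0.082 and 0.105 m and angle between the x axis of pipe0 and the z axis of stand, either way round below 0.36 rad) and not ((horizontal distance between pipe1 and cup0 below 0.025 m or horizontal distance between pipe1 and cup1 below 0.025 m or horizontal distance between pipe1 and cup2 below 0.025 m or horizontal distance between pipe1 and cup3 below 0.025 m) and height (world z) of pipe1 between 0.082 and 0.105 m and angle between the x axis of pipe1 and the z axis of stand, either way round below 0.36 rad) and not ((horizontal distance between pipe2 and cup0 below 0.025 m or horizontal distance between pipe2 and cup1 below 0.025 m or horizontal distance between pipe2 and cup2 below 0.025 m or horizontal distance between pipe2 and cup3 below 0.025 m) and height (world z) of pipe2 between 0.082 and 0.105 m and angle between the x axis of pipe2 and the z axis of stand, either way round below 0.36 rad) and not ((horizontal distance between pipe3 and cup0 below 0.025 m or horizontal distance between pipe3 and cup1 below 0.025 m or horizontal distance between pipe3 and cup2 below 0.025 m or horizontal distance between pipe3 and cup3 below 0.025 m) and height (world z) of pipe3 between 0.082 and 0.105 m and angle between the x axis of pipe3 and the z axis of stand, either way round below 0.36 rad)), for 0.04 s.
2. every nipple stands in a cup, let go and at rest ((horizontal distance between pipe0 and cup0 below 0.025 m or horizontal distance between pipe0 and cup1 below 0.025 m or horizontal distance between pipe0 and cup2 below 0.025 m or horizontal distance between pipe0 and cup3 below 0.025 m) and height (world z) of pipe0 between 0.082 and 0.105 m and angle between the x axis of each of pipe0, pipe1, pipe2, pipe3 and the z axis of stand, either way round below 0.36 rad and (horizontal distance between pipe1 and cup0 below 0.025 m or horizontal distance between pipe1 and cup1 below 0.025 m or horizontal distance between pipe1 and cup2 below 0.025 m or horizontal distance between pipe1 and cup3 below 0.025 m) and height (world z) of pipe1 between 0.082 and 0.105 m and (horizontal distance between pipe2 and cup0 below 0.025 m or horizontal distance between pipe2 and cup1 below 0.025 m or horizontal distance between pipe2 and cup2 below 0.025 m or horizontal distance between pipe2 and cup3 below 0.025 m) and height (world z) of pipe2 between 0.082 and 0.105 m and (horizontal distance between pipe3 and cup0 below 0.025 m or horizontal distance between pipe3 and cup1 below 0.025 m or horizontal distance between pipe3 and cup2 below 0.025 m or horizontal distance between pipe3 and cup3 below 0.025 m) and height (world z) of pipe3 between 0.082 and 0.105 m and linear speed of each of pipe0, pipe1, pipe2, pipe3 below 0.03 m/s and contact force between each of pipe0, pipe1, pipe2, pipe3 and the fingers below 0.3 N), for 0.2 s.
3. COUNT pressed alone while every nipple stands in a cup (value of joint count above 0.005 m and value of joint each of zero, store, print below 0.003 m and (horizontal distance between pipe0 and cup0 below 0.025 m or horizontal distance between pipe0 and cup1 below 0.025 m or horizontal distance between pipe0 and cup2 below 0.025 m or horizontal distance between pipe0 and cup3 below 0.025 m) and height (world z) of pipe0 between 0.082 and 0.105 m and angle between the x axis of each of pipe0, pipe1, pipe2, pipe3 and the z axis of stand, either way round below 0.36 rad and (horizontal distance between pipe1 and cup0 below 0.025 m or horizontal distance between pipe1 and cup1 below 0.025 m or horizontal distance between pipe1 and cup2 below 0.025 m or horizontal distance between pipe1 and cup3 below 0.025 m) and height (world z) of pipe1 between 0.082 and 0.105 m and (horizontal distance between pipe2 and cup0 below 0.025 m or horizontal distance between pipe2 and cup1 below 0.025 m or horizontal distance between pipe2 and cup2 below 0.025 m or horizontal distance between pipe2 and cup3 below 0.025 m) and height (world z) of pipe2 between 0.082 and 0.105 m and (horizontal distance between pipe3 and cup0 below 0.025 m or horizontal distance between pipe3 and cup1 below 0.025 m or horizontal distance between pipe3 and cup2 below 0.025 m or horizontal distance between pipe3 and cup3 below 0.025 m) and height (world z) of pipe3 between 0.082 and 0.105 m), for 0.04 s.
4. STORE pressed alone while every nipple stands in a cup (value of joint store above 0.005 m and value of joint each of zero, count, print below 0.003 m and (horizontal distance between pipe0 and cup0 below 0.025 m or horizontal distance between pipe0 and cup1 below 0.025 m or horizontal distance between pipe0 and cup2 below 0.025 m or horizontal distance between pipe0 and cup3 below 0.025 m) and height (world z) of pipe0 between 0.082 and 0.105 m and angle between the x axis of each of pipe0, pipe1, pipe2, pipe3 and the z axis of stand, either way round below 0.36 rad and (horizontal distance between pipe1 and cup0 below 0.025 m or horizontal distance between pipe1 and cup1 below 0.025 m or horizontal distance between pipe1 and cup2 below 0.025 m or horizontal distance between pipe1 and cup3 below 0.025 m) and height (world z) of pipe1 between 0.082 and 0.105 m and (horizontal distance between pipe2 and cup0 below 0.025 m or horizontal distance between pipe2 and cup1 below 0.025 m or horizontal distance between pipe2 and cup2 below 0.025 m or horizontal distance between pipe2 and cup3 below 0.025 m) and height (world z) of pipe2 between 0.082 and 0.105 m and (horizontal distance between pipe3 and cup0 below 0.025 m or horizontal distance between pipe3 and cup1 below 0.025 m or horizontal distance between pipe3 and cup2 below 0.025 m or horizontal distance between pipe3 and cup3 below 0.025 m) and height (world z) of pipe3 between 0.082 and 0.105 m), for 0.04 s.
5. PRINT pressed alone while every nipple stands in a cup (value of joint print above 0.005 m and value of joint each of zero, count, store below 0.003 m and (horizontal distance between pipe0 and cup0 below 0.025 m or horizontal distance between pipe0 and cup1 below 0.025 m or horizontal distance between pipe0 and cup2 below 0.025 m or horizontal distance between pipe0 and cup3 below 0.025 m) and height (world z) of pipe0 between 0.082 and 0.105 m and angle between the x axis of each of pipe0, pipe1, pipe2, pipe3 and the z axis of stand, either way round below 0.36 rad and (horizontal distance between pipe1 and cup0 below 0.025 m or horizontal distance between pipe1 and cup1 below 0.025 m or horizontal distance between pipe1 and cup2 below 0.025 m or horizontal distance between pipe1 and cup3 below 0.025 m) and height (world z) of pipe1 between 0.082 and 0.105 m and (horizontal distance between pipe2 and cup0 below 0.025 m or horizontal distance between pipe2 and cup1 below 0.025 m or horizontal distance between pipe2 and cup2 below 0.025 m or horizontal distance between pipe2 and cup3 below 0.025 m) and height (world z) of pipe2 between 0.082 and 0.105 m and (horizontal distance between pipe3 and cup0 below 0.025 m or horizontal distance between pipe3 and cup1 below 0.025 m or horizontal distance between pipe3 and cup2 below 0.025 m or horizontal distance between pipe3 and cup3 below 0.025 m) and height (world z) of pipe3 between 0.082 and 0.105 m), for 0.04 s.
At the end, for the whole second after the job is handed in: Every nipple present stands in a cup: centre within 25 mm of the cup's axis seen from above, 82 to 105 mm above the bench, leaning less than 0.36 rad, at rest and let go; all keys are up; regulator and tee within 30 mm of where they were (all of step 2 and value of joint each of zero, count, store, print below 0.003 m and distance of each of regulator, tee from where it was at the start of the episode below 0.03 m); the robot touches nothing.
It fails at once if COUNT, STORE or PRINT pressed while a nipple still lies on the bench (value of joint any of count, store, print above 0.005 m and height (world z) of any of pipe0, pipe1, pipe2, pipe3 below 0.06 m).
It fails at once if ZERO pressed when a nipple already stands in a cup (value of joint zero above 0.005 m and (((horizontal distance between pipe0 and cup0 below 0.025 m or horizontal distance between pipe0 and cup1 below 0.025 m or horizontal distance between pipe0 and cup2 below 0.025 m or horizontal distance between pipe0 and cup3 below 0.025 m) and height (world z) of pipe0 between 0.082 and 0.105 m and angle between the x axis of pipe0 and the z axis of stand, either way round below 0.36 rad) or ((horizontal distance between pipe1 and cup0 below 0.025 m or horizontal distance between pipe1 and cup1 below 0.025 m or horizontal distance between pipe1 and cup2 below 0.025 m or horizontal distance between pipe1 and cup3 below 0.025 m) and height (world z) of pipe1 between 0.082 and 0.105 m and angle between the x axis of pipe1 and the z axis of stand, either way round below 0.36 rad) or ((horizontal distance between pipe2 and cup0 below 0.025 m or horizontal distance between pipe2 and cup1 below 0.025 m or horizontal distance between pipe2 and cup2 below 0.025 m or horizontal distance between pipe2 and cup3 below 0.025 m) and height (world z) of pipe2 between 0.082 and 0.105 m and angle between the x axis of pipe2 and the z axis of stand, either way round below 0.36 rad) or ((horizontal distance between pipe3 and cup0 below 0.025 m or horizontal distance between pipe3 and cup1 below 0.025 m or horizontal distance between pipe3 and cup2 below 0.025 m or horizontal distance between pipe3 and cup3 below 0.025 m) and height (world z) of pipe3 between 0.082 and 0.105 m and angle between the x axis of pipe3 and the z axis of stand, either way round below 0.36 rad))).
It fails at once if two keys pressed at the same time (value of joint each of zero, count above 0.005 m or value of joint each of zero, store above 0.005 m or value of joint each of zero, print above 0.005 m or value of joint each of count, store above 0.005 m or value of joint each of count, print above 0.005 m or value of joint each of store, print above 0.005 m).
It fails at once if regulator or tee disturbed (moved over 30 mm) (distance of any of regulator, tee from where it was at the start of the episode above 0.03 m).
Of pipe0, pipe1, pipe2, pipe3 only 3 to 4 are there at a start; the rules pass over those that are not, and their reading is None.
At some moment in a run one of pipe0, pipe1, pipe2, pipe3 may be knocked a few centimetres aside while the robot is not near it.
It also fails if it takes over 210 s, if anything falls off the work surface, if the arm or the gripper's body presses on something with over 40 N, if the wrist force passes 120 N, or if a joint passes its speed limit or range.

### The arm

A 6-joint arm with a two-finger parallel gripper is mounted at the origin on the work surface. World frame = base frame: x ahead of the robot, y to its left, z up, the work surface at z = 0. Lengths are in m, angles in degrees, forces in N, time in s.
With the tool pointing down it reaches from about 0.325 to 0.85 m from the base axis. Payload 15.5 kg.
Tool frame: the origin (TCP) lies at the very end of the fingers, on their centre line; the grasp point (between the pads) lies arm.grip_depth behind it (arm.grip_depth is the distance from the TCP to the grasp point, in m); z points along the fingers, y is the line along which they close (so a half turn about z gives the same grasp; the last joint's range is limited). The gripper opens to 91 mm and grips with 3 to 60 N. Pads are 32 mm wide; open, the fingers measure 118 mm over their backs; the gripper's body (76 mm by 178 mm) begins 60 mm behind the grasp point.
Start: joints at [66.664, 28.281, 77.091, -0, 74.628, -5.472], TCP at [0.192, 0.595, 0.214] pointing down, gripper open.
Joint ranges: [-166.48, 166.48], [-47.26, 123.95], [12.59, 153.08], [-70.14, 250.14], [6.76, 159.57], [-176.63, 176.63]. Speed limits (degrees/s): [108.29, 108.29, 147.25, 172.46, 172.46, 172.46].

### API

Orientations are given as a 3x3 rotation matrix whose columns are the frame's x, y, z axes.
In Python, from rig import arm gives the robot as it stands. Calls block until the motion is done:
- arm.move_to(position, orientation): joint-space move of the TCP to a pose.
- arm.move_l(position, orientation=None, feed=0.15): straight line of the TCP; orientation=None keeps the orientation; feed is the mean speed in m/s.
- arm.move_joints(angles): joint-space move.
- arm.grip(opening): finger opening in m; the grip force is fixed at half the most; returns when the fingers have stopped.
- arm.sleep(seconds).
- arm.solve_ik(position, orientation): joint angles nearest the present ones, or None.
- arm.snapshot(name): name is "scene" or "side" or "wrist"; returns the picture (480x640x3 uint8, red, green, blue); there is no depth.
- arm.get_calibration(name): a dict with "intrinsics" (3x3 intrinsics, pixels), "k1" (the pictures are not rectified: a ray, as slopes to the right and down, at radius r is drawn at 1 + k1 r^2 times it, then the intrinsics apply), "cam_to_world" (4x4, takes a point from camera to world coordinates). Camera axes: x right, y down, z forward; pixel columns grow to the right and rows downward; lengths in m; the calibration is good to about 2 mm. A picture is of the moment at which its call begins: read the wrist's pose just before it. get_calibration takes no time and is no camera call; for the wrist camera it gives the pose at the moment of the call.
A pose or a line that the arm cannot do raises arm.Unreachable and nothing moves.
- arm.sign_off(): hands the job in; it is judged then, once.
Readings, each from a call of its own:
- arm.current_t(): time.
- arm.current_joint_positions(): joint angles.
- arm.current_dq(): joint speeds.
- arm.current_tau(): joint torques, N m.
- arm.current_ee_pos(): TCP position.
- arm.current_tool_rot(): TCP orientation.
- arm.current_force(): force on the tool from outside, world axes, zero at the start.
- arm.current_torque(): the same for the moment, N m.
- arm.current_width(): finger opening in m.
- arm.current_grasp_force(): force on a finger pad.
Only numpy, scipy, OpenCV 4.12 (cv2) and the standard library are available. Lean on these libraries where they do the work, as an engineer would, in place of code of your own. Each camera call takes 0.05 s, during which the arm holds its last target. There are 200 camera calls.

## Working session

There is one attempt and no reset: what is moved stays moved. The work goes in short steps, each a Python script; the robot and the scene stay as the last script left them, time stands still between calls to the robot, and variables do not carry over. Pictures are saved under pics/ and viewed, at most 14 in all, crops included, and the job is handed in when it is done.

```bash
ls; mkdir -p pics
python3 - <<'E'
from rig import arm
import cv2
print(arm.grip_depth, arm.current_tool_rot())
for n in ("scene","side","wrist"):
    c=arm.get_calibration(n); print(n,c)
    cv2.imwrite(f"pics/{n}0.png",arm.snapshot(n)[:,:,::-1])
E
```

```text
pics
0.0188 [[-9.51788840e-01  3.06753576e-01 -4.98226131e-04]
 [ 3.06753958e-01  9.51788134e-01 -1.16453648e-03]
 [ 1.16979989e-04 -1.26122567e-03 -9.99999198e-01]]
scene {'intrinsics': array([[442.50828495,   0.        , 321.42244788],
       [  0.        , 442.50828495, 238.85198042],
       [  0.        ,   0.        ,   1.        ]]), 'k1': -0.028457489009816348, 'cam_to_world': array([[ 0.54370091,  0.64974611, -0.53124317,  1.10926038],
       [ 0.83924963, -0.42620255,  0.3376558 , -0.32927385],
       [-0.00702665, -0.62942941, -0.7770259 ,  0.90221052],
       [ 0.        ,  0.        ,  0.        ,  1.        ]])}
side {'intrinsics': array([[451.29940904,   0.        , 323.63975183],
       [  0.        , 451.29940904, 241.25777211],
       [  0.        ,   0.        ,   1.        ]]), 'k1': 0.003850971329222649, 'cam_to_world': array([[-0.95792424, -0.19503108,  0.21058022,  0.38989978],
       [-0.28677864,  0.6805144 , -0.67428344,  0.60910953],
       [-0.01179664, -0.70630236, -0.70781199,  0.7104867 ],
       [ 0.        ,  0.        ,  0.        ,  1.        ]])}
wrist {'intrinsics': array([[332.40364872,   0.        , 321.75677574],
       [  0.        , 332.40364872, 241.216129  ],
       [  0.        ,   0.        ,   1.        ]]), 'k1': -0.041129758754253815, 'cam_to_world': array([[ 0.30691301,  0.92399302,  0.22812563,  0.12735329],
       [ 0.95173545, -0.29745992, -0.07561229,  0.61550274],
       [-0.002007  ,  0.24032164, -0.97069124,  0.38328101],
       [ 0.        ,  0.        ,  0.        ,  1.        ]])}
```

View pics/scene0.png

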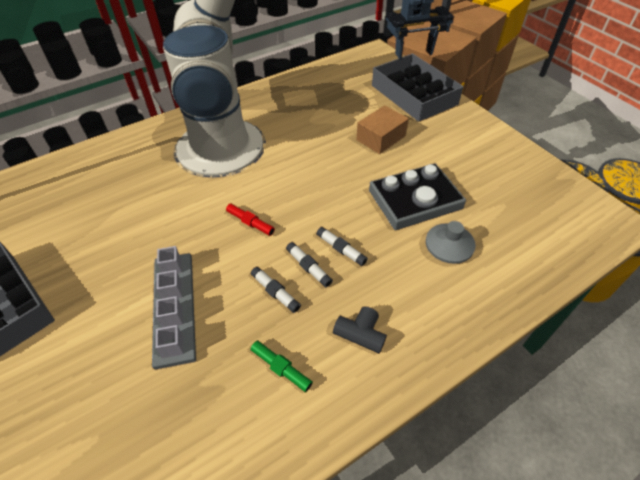

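View pics/side0.png

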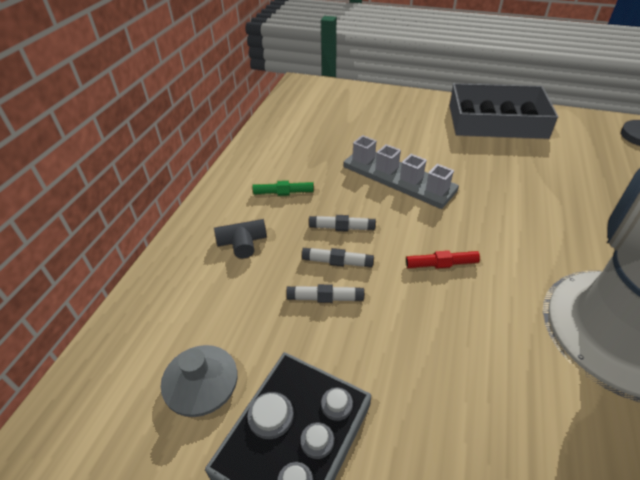

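Candidates, scene/side pixels: white nipples A (275,288)/(342,223), B (309,264)/(338,257), C (342,246)/(325,294). The rejects are red (249,219)/(443,260), green (281,366)/(283,188) and the black tee (360,330)/(240,235). The stand is at scene (170,305) and the console at (417,190). Next I'll triangulate all of these.

```bash
cat > h.py <<'E'
import numpy as np, cv2
from rig import arm
def dist(c): return np.array([c["k1"],0,0,0,0.])
def ray(c,uv):
    # exact: drawn = (1+k1 r^2)*slope, r of undistorted ray == cv2 model
    p=cv2.undistortPoints(np.array([[uv]],float),c["intrinsics"],dist(c)).ravel()
    T=c["cam_to_world"]; d=T[:3,:3]@[p[0],p[1],1]; return T[:3,3],d/np.linalg.norm(d)
def tri(obs):
    A=np.zeros((3,3));b=np.zeros(3);L=[]
    for c,uv in obs:
        o,d=ray(c,uv);P=np.eye(3)-np.outer(d,d);A+=P;b+=P@o;L.append((P,o))
    x=np.linalg.solve(A,b); return x,max(np.linalg.norm(P@(x-o)) for P,o in L)
def proj(c,X):
    T=np.linalg.inv(c["cam_to_world"])
    return cv2.projectPoints(np.atleast_2d(X).astype(float),cv2.Rodrigues(T[:3,:3])[0],T[:3,3],c["intrinsics"],dist(c))[0].reshape(-1,2)
def onplane(c,uv,z):
    o,d=ray(c,uv); return o+d*(z-o[2])/d[2]
def down(yaw):
    "tool down, closing axis y at yaw (deg) from world x"
    a=np.radians(yaw); y=np.array([np.cos(a),np.sin(a),0]); z=np.array([0,0,-1.])
    return np.column_stack([np.cross(y,z),y,z])
def shot(n,name=None):
    c=arm.get_calibration(n); im=arm.snapshot(n)
    if name: cv2.imwrite(f"pics/{name}.png",im[:,:,::-1])
    return c,im
E
python3 - <<'E'
from h import *
s,d=arm.get_calibration("scene"),arm.get_calibration("side")
P=dict(A=((275,288),(342,223)),B=((309,264),(338,257)),C=((342,246),(325,294)),c0=((168,256),(440,174)),c1=((167,280),(413,162)),c2=((166,308),(388,152)),c3=((167,338),(364,143)),
zero=((425,193),(270,408)),print=((391,182),(337,398)),store=((410,175),(317,434)),count=((430,170),(294,472)),reg=((456,230),(193,362)),red=((249,219),(443,260)),green=((281,366),(283,188)))
for k,(a,b) in P.items():
    x,e=tri([(s,a),(d,b)]); print(k,x.round(4),round(e,4),x[:2]@x[:2]**1 and round(np.hypot(*x[:2]),3))
E
```

```text
A [ 0.5717 -0.1177  0.019 ] 0.0011 0.584
B [ 0.5541 -0.014   0.0178] 0.0005 0.554
C [0.5522 0.0864 0.0169] 0.0001 0.559
c0 [ 0.3815 -0.2984  0.0644] 0.0009 0.484
c1 [ 0.4494 -0.3247  0.0682] 0.0015 0.554
c2 [ 0.5163 -0.3528  0.0665] 0.0013 0.625
c3 [ 0.5841 -0.3771  0.0654] 0.0005 0.695
zero [0.5575 0.3495 0.066 ] 0.0007 0.658
print [0.4687 0.3046 0.0593] 0.0008 0.559
store [0.4798 0.3646 0.0625] 0.0012 0.603
count [0.495  0.4227 0.0641] 0.0001 0.651
reg [0.7004 0.319  0.0759] 0.0012 0.77
red [ 0.3413 -0.069   0.0164] 0.0013 0.348
green [ 0.7455 -0.2016  0.0171] 0.0002 0.772
```

View pics/wrist0.png

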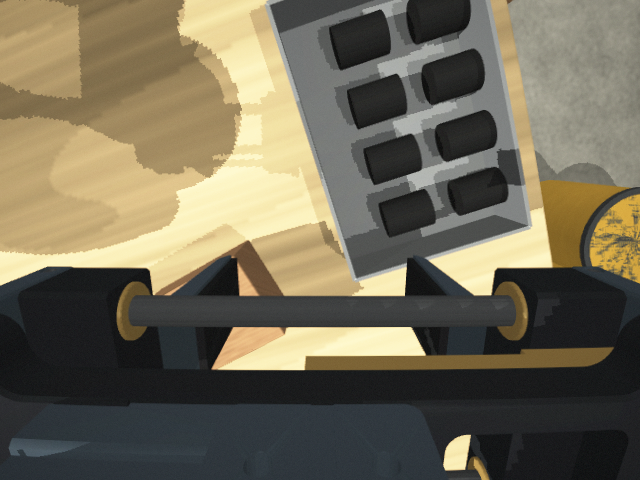

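All heights and pitches match the text: nipples about 17 mm up, cups about 72 mm apart, keys about 62 mm apart. I see three white nipples and no fourth. I'll press ZERO with a guarded descent, then look from the wrist.

```bash
cat >> h.py <<'E'
def best(pos,yaws,zcheck=None):
    "yaw whose down pose needs least joint travel"
    q0=np.array(arm.current_joint_positions()); o=[]
    for y in yaws:
        q=arm.solve_ik(pos,down(y))
        if q is not None: o.append((np.abs(np.array(q)-q0).max(),y))
    return min(o)[1]
def press(xy,ztop,fmax=9,hover=0.06):
    p=np.array([*xy,ztop+hover]); yw=best(p,range(-180,180,15)); R=down(yw)
    arm.move_to(p,R); arm.move_l([*xy,ztop+0.006],R,feed=0.1); arm.sleep(.2)
    f0=arm.current_force()[2]; log=[]
    for i in range(26):
        z=ztop+0.005-0.001*i
        arm.move_l([*xy,z],R,feed=0.02)
        f=arm.current_force()[2]-f0; log.append((round(arm.current_ee_pos()[2],4),round(f,1)))
        if f>fmax: break
    arm.sleep(.1); arm.move_l(p,R,feed=0.1); return log
E
python3 - <<'E'
from h import *
arm.grip(0.0)
print(press((0.5575,0.3495),0.066)); print(arm.current_t())
arm.grip(0.09)
R=down(90)
for i,(x,y) in enumerate([(0.50,-0.02),(0.58,-0.02)]):
    yw=best((x,y,.35),range(-180,180,15)); print(yw)
for i,p in enumerate([(0.47,-0.02,.36),(0.55,-0.06,.36)]):
    yw=-90 
    try: arm.move_to(p,down(yw))
    except arm.Unreachable: print("no"); continue
    arm.sleep(.3); c,im=shot("wrist",f"w{i}"); np.savez(f"w{i}.npz",**c); print(c["cam_to_world"].round(3),arm.current_joint_positions())
for n in("scene","side"): shot(n,n+"1")
print(arm.current_t())
E
```

```text
[(np.float64(0.0711), np.float64(0.3)), (np.float64(0.0699), np.float64(-0.6)), (np.float64(0.0689), np.float64(-0.9)), (np.float64(0.0679), np.float64(-0.0)), (np.float64(0.0669), np.float64(0.1)), (np.float64(0.0659), np.float64(-0.3)), (np.float64(0.0651), np.float64(1.8)), (np.float64(0.064), np.float64(1.9)), (np.float64(0.063), np.float64(1.9)), (np.float64(0.062), np.float64(4.2)), (np.float64(0.061), np.float64(3.2)), (np.float64(0.06), np.float64(4.1)), (np.float64(0.059), np.float64(4.3)), (np.float64(0.058), np.float64(4.5)), (np.float64(0.0577), np.float64(14.0))]
8.75
-60
-60
[[ 0.001 -0.97  -0.242  0.538]
 [-1.    -0.    -0.001 -0.02 ]
 [ 0.001  0.242 -0.97   0.53 ]
 [ 0.     0.     0.     1.   ]] [-9.68924967e+00  8.46857299e+00  8.40109279e+01  7.30512498e-04
  8.75388476e+01  8.02803680e+01]
[[ 0.    -0.971 -0.241  0.617]
 [-1.    -0.    -0.001 -0.06 ]
 [ 0.001  0.241 -0.971  0.53 ]
 [ 0.     0.     0.     1.   ]] [-1.23872246e+01  1.60301865e+01  7.38558815e+01  1.15871668e-03
  9.00823183e+01  7.75924974e+01]
13.0083
```

View w0.

View pics/w1.png

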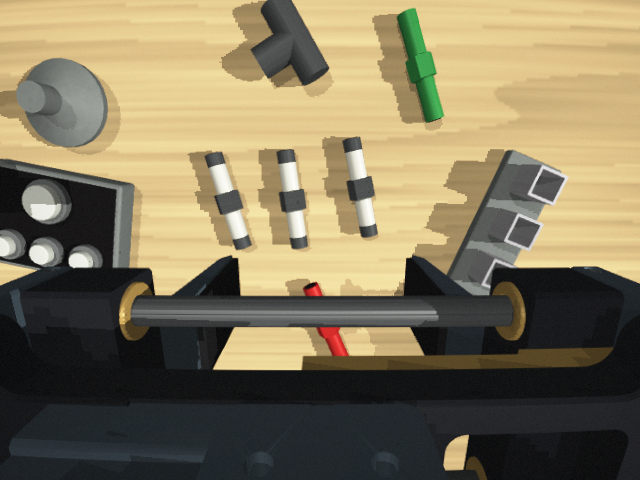

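Wrist view: nipples C (217,159)-(241,242), B (287,156)-(300,242) and A (352,144)-(369,231), all white with a dark hexagon. The green one at (420,65), red at (325,320), tee at (290,45) and regulator at (62,100) are not to be touched. Next I'll fit the nipples automatically in two views and take views of the stand.

```bash
cat >> h.py <<'E'
def pipes_px(im):
    "white sections paired into nipples: list of (centroid1, centroid2) in pixels"
    hsv=cv2.cvtColor(im,cv2.COLOR_RGB2HSV)
    m=((hsv[...,2]>150)&(hsv[...,1]<45)).astype(np.uint8)
    m=cv2.morphologyEx(m,cv2.MORPH_OPEN,np.ones((3,3)))
    n,l,st,ce=cv2.connectedComponentsWithStats(m)
    return [(ce[i],st[i]) for i in range(1,n) if 60<st[i,4]<1500]
def find_pipes(c,im,z=0.017):
    "pairs of white sections 55-70 mm apart on plane z -> centre, unit dir"
    b=[(onplane(c,p,z+0.004),p) for p,_ in pipes_px(im)]; out=[]
    for i in range(len(b)):
        for j in range(i):
            d=b[i][0]-b[j][0]; L=np.linalg.norm(d)
            if .05<L<.085:
                mid=(b[i][1]+b[j][1])/2; u,v=mid.astype(int)
                if im[v-2:v+3,u-2:u+3].mean()<90:
                    d=d/L; d=d*np.sign(d[0]); out.append(((b[i][0]+b[j][0])/2,d,L,mid))
    return sorted(out,key=lambda o:o[0][1])
E
python3 - <<'E'
from h import *
S=[]
for i in range(2):
    c=dict(np.load(f"w{i}.npz")); im=cv2.imread(f"pics/w{i}.png")[:,:,::-1]
    o=find_pipes(c,im); S.append((c,o))
    for p in o: print(i,p[0].round(4),np.degrees(np.arctan2(p[1][1],p[1][0])).round(1),round(p[2],4),p[3].round(1))
for a,b in zip(S[0][1],S[1][1]): print(tri([(S[0][0],a[3]),(S[1][0],b[3])]))
# views of stand
for i,p in enumerate([(0.40,-0.34,.30),(0.47,-0.32,.30)]):
    yw=-110
    for yw in (-110,-80,-60,-140):
        try: arm.move_to(p,down(yw)); break
        except arm.Unreachable: print("no",yw)
    arm.sleep(.3); c,im=shot("wrist",f"s{i}"); np.savez(f"s{i}.npz",**c); print(yw,proj(c,[[.3815,-.2984,.07],[.4494,-.3247,.07],[.5163,-.3528,.07],[.5841,-.3771,.07]]))
a=[cv2.imread(f"pics/s{i}.png")[0:300] for i in range(2)]
cv2.imwrite("pics/s01.png",np.vstack(a))
E
```

```text
0 [ 0.574  -0.1197  0.021 ] 12.3 0.0735 [389.7 133. ]
0 [ 0.5556 -0.0149  0.021 ] 7.5 0.0736 [318.3 145.6]
0 [0.5536 0.0841 0.021 ] 14.8 0.0735 [251.4 147.2]
0 [0.4788 0.2999 0.021 ] -63.3 0.0737 [116.  198.5]
0 [0.4813 0.4354 0.021 ] 77.5 0.0689 [ 33.3 197.8]
1 [ 0.573  -0.1199  0.021 ] 12.4 0.0738 [361.1 188.2]
1 [ 0.5547 -0.0152  0.021 ] 7.4 0.0738 [292.5 200.1]
1 [0.5529 0.0834 0.021 ] 14.8 0.0735 [228.5 201.4]
1 [0.5104 0.3941 0.021 ] -10.3 0.084 [ 40.4 228.7]
1 [0.4757 0.4308 0.021 ] 77.2 0.0597 [ 23.8 249.8]
(array([ 0.57403539, -0.11895825,  0.02538069]), np.float64(0.0003095396577569175))
(array([ 0.55591548, -0.01519916,  0.02462958]), np.float64(0.0003282733000140898))
(array([0.55388091, 0.08340646, 0.02283942]), np.float64(0.0004415808202052758))
(array([0.53794448, 0.1453499 , 0.28581539]), np.float64(0.030682757524265476))
(array([0.48378161, 0.40700976, 0.04898984]), np.float64(0.0025034610282210767))
-110 [[295.50946489 241.12857755]
 [295.69272286 181.69083869]
 [297.75640049 117.57314608]
 [296.5529512   49.04094757]]
-110 [[328.9267785  285.11328979]
 [330.3884465  229.56464544]
 [333.67927933 169.41641782]
 [333.7879894  104.75755436]]
```

View pics/s01.png

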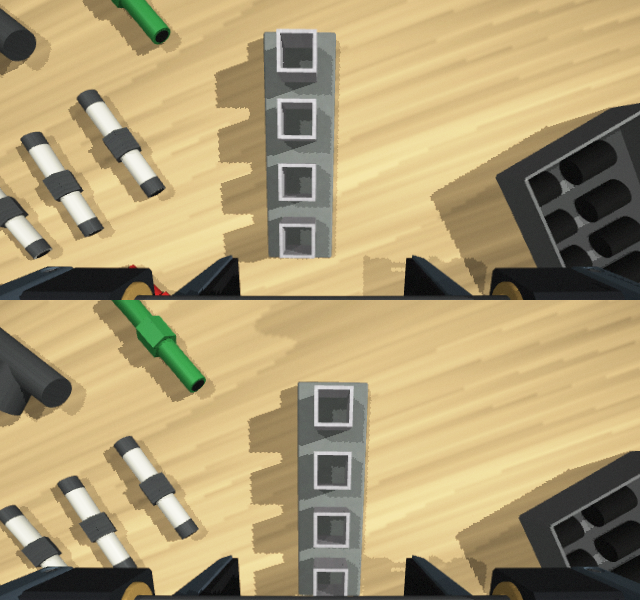

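Stand rims: s0 (297,51),(297,119),(297,183),(297,241); s1 (333,106),(332,170),(331,230). All are within about 2 px of the prediction. Next: refine the cups and plan IK for the horizontal-tool placing.

Run:
```python
from h import *
c0,c1=[dict(np.load(f"s{i}.npz")) for i in range(2)]
p0=[(297,241),(297,183),(297,119),(297,51.5)]; p1=[(330.5,287),(331.5,230),(332,170.5),(333,106)]
X=[]
for a,b in zip(p0,p1):
    x,e=tri([(c0,a),(c1,b)]); m=(onplane(c0,a,.07)+onplane(c1,b,.07))/2; X.append(m); print(x.round(4),round(e,4),m.round(4))
X=np.array(X); k=np.arange(4)-1.5
d=(k[:,None]*(X-X.mean(0))).sum(0)/(k@k); print("pitch",np.linalg.norm(d),np.degrees(np.arctan2(d[1],d[0])))
d/=np.linalg.norm(d); cups=X.mean(0)+.072*k[:,None]*d; print(cups.round(4)); np.save("cups.npy",cups)
up=np.array([0,0,1.])
def place(yaw,s=1,tilt=0):
    a,t=np.radians(yaw),np.radians(tilt); h=np.array([np.cos(a),np.sin(a),0])
    z=h*np.cos(t)-up*np.sin(t); x=s*(h*np.sin(t)+up*np.cos(t)); return np.column_stack([x,np.cross(z,x),z]),h
for i in (3,2,1,0):
  for yaw in (-60,-45,-35,-21,-10,10):
    for s in (1,-1):
      r=[]
      for tl in (0,15,30):
       for zz in (.129,.22):
        R,h=place(yaw,s,tl); p=np.array([*cups[i][:2],zz])+.013*R[:,2]
        q=arm.solve_ik(p,R); r.append(None if q is None else np.round(q).astype(int).tolist())
      if any(r): print(i,yaw,s,r)
```

```text
[ 0.3834 -0.3015  0.0825] 0.0007 [ 0.3797 -0.2998  0.07  ]
[ 0.4473 -0.3254  0.0649] 0.0002 [ 0.4479 -0.3257  0.07  ]
[ 0.5157 -0.351   0.0651] 0.0004 [ 0.5155 -0.351   0.07  ]
[ 0.5845 -0.3768  0.06  ] 0.0002 [ 0.5824 -0.3762  0.07  ]
pitch 0.07219386162096283 -20.647492201153693
[[ 0.3803 -0.3001  0.07  ]
 [ 0.4477 -0.3255  0.07  ]
 [ 0.5151 -0.3509  0.07  ]
 [ 0.5824 -0.3763  0.07  ]]
3 -60 1 [[-19, 65, 116, 221, 91, -89], [-19, 53, 119, 221, 83, -96], [-20, 53, 117, 222, 68, -97], [-20, 41, 117, 226, 59, -106], [-23, 42, 114, 230, 43, -111], [-23, 31, 112, 244, 35, -129]]
3 -60 -1 [[-19, 65, 116, 221, 91, 91], [-19, 53, 119, 221, 83, 84], [-20, 53, 117, 222, 68, 83], [-20, 41, 117, 226, 59, 74], [-23, 42, 114, 230, 43, 69], [-23, 31, 112, 244, 35, 51]]
3 -45 1 [[-31, 68, 123, 194, 101, -87], [-31, 55, 126, 194, 91, -90], [-31, 54, 125, 194, 74, -90], [-31, 41, 124, 195, 60, -94], [-33, 42, 120, 196, 42, -96], [-33, 30, 117, 203, 28, -105]]
3 -45 -1 [[-31, 68, 123, 194, 101, 93], [-31, 55, 126, 194, 91, 90], [-31, 54, 125, 194, 74, 90], [-31, 41, 124, 195, 60, 86], [-33, 42, 120, 
[... 6886 characters left out ...]
5], [-93, 70, 146, 95, 94, -126], [-91, 70, 145, 106, 83, -125], [-91, 48, 145, 103, 77, -103], [-83, 48, 142, 112, 64, -101], [-83, 26, 138, 97, 57, -71]]
0 -10 -1 [[-93, 84, 141, 95, 95, 45], [-93, 70, 146, 95, 94, 54], [-91, 70, 145, 106, 83, 55], [-91, 48, 145, 103, 77, 77], [-83, 48, 142, 112, 64, 79], [-83, 26, 138, 97, 57, 109]]
0 10 1 [[-92, 68, 124, 78, 87, -102], [-92, 55, 127, 78, 90, -92], [-90, 55, 127, 80, 75, -93], [-90, 41, 127, 77, 78, -78], [-85, 42, 127, 79, 62, -78], [-85, 28, 124, 71, 66, -59]]
0 10 -1 [[-92, 68, 124, 78, 87, 78], [-92, 55, 127, 78, 90, 88], [-90, 55, 127, 80, 75, 87], [-90, 41, 127, 77, 78, 102], [-85, 42, 127, 79, 62, 102], [-85, 28, 124, 71, 66, 121]]
```

The outward approach flips the wrist (joint 4). Pointing the tool inward at placing should stay on the same branch (j4≈0, j5 near 140), filling cups 0→1→2, so I'll check that.

```bash
cat >> h.py <<'E'
up=np.array([0,0,1.]); G=0.012  # pipe axis lies G behind the TCP
def hv(yaw): a=np.radians(yaw); return np.array([np.cos(a),np.sin(a),0])
def Rplace(yaw,t,s):
    h=hv(yaw);t=np.radians(t); z=h*np.cos(t)-up*np.sin(t); x=s*(h*np.sin(t)+up*np.cos(t)); return np.column_stack([x,np.cross(z,x),z])
def Rpick(yaw,t,s):
    f=hv(yaw);t=np.radians(t); z=-up*np.cos(t)-f*np.sin(t); x=s*(f*np.cos(t)-up*np.sin(t)); return np.column_stack([x,np.cross(z,x),z])
E
python3 - <<'E'
from h import *
cups=np.load("cups.npy")
P=[((.5735,-.1198),12.3),((.5552,-.015),7.5),((.5533,.0838),14.8)]
r=lambda q: None if q is None else np.round(q).astype(int).tolist()
for t in (0,10,20,30):
 for s in (1,-1):
  print("t",t,s)
  for (x,y),a in P:
    R=Rpick(a+180,t,s); g=np.array([x,y,.017])+.035*hv(a+180)
    print("  pick",[r(arm.solve_ik(g+up*dz+G*R[:,2],R)) for dz in (0,.15)])
  for i in range(4):
   for yaw in (159,140,180):
    R=Rplace(yaw,t,s); g=np.array([*cups[i][:2],.095+.035])
    print("  cup",i,yaw,[r(arm.solve_ik(g+up*dz+G*R[:,2],R)) for dz in (0,.09)])
E
```

```text
t 0 1
  pick [[-19, 39, 98, 0, 43, -122], [-19, 26, 91, 0, 62, -122]]
  pick [[-9, 38, 103, 0, 39, -106], [-9, 24, 96, 0, 60, -106]]
  pick [[2, 38, 102, 0, 40, -103], [2, 24, 95, 0, 60, -103]]
  cup 0 159 [[-35, 71, 53, -24, 143, -110], [-35, 65, 55, -27, 147, -113]]
  cup 0 140 [[-43, 72, 52, -6, 146, -95], [-43, 65, 53, -7, 151, -96]]
  cup 0 180 [[-27, 69, 60, -39, 133, -119], [-27, 62, 62, -42, 137, -124]]
  cup 1 159 [[-34, 77, 37, -30, 153, -117], [-34, 70, 39, -35, 157, -123]]
  cup 1 140 [[-41, 77, 35, -4, 157, -93], None]
  cup 1 180 [[-26, 74, 45, -45, 141, -128], [-26, 67, 47, -50, 144, -134]]
  cup 2 159 [None, None]
  cup 2 140 [None, None]
  cup 2 180 [[-26, 81, 26, -59, 149, -146], [-26, 74, 29, -66, 151, -153]]
  cup 3 159 [None, None]
  cup 3 140 [None, None]
  cup 3 180 [None, None]
t 0 -1
  pick [[-19, 39, 98, 0, 43, 58], [-19, 26, 91, 0, 62, 58]]
  pick [[-9, 38, 103, 0, 39, 74], [-9, 24, 96, 0, 60, 74]]
  pick [[2, 38, 102, 0, 40, 77], [2, 24, 95, 0, 60, 77]]
  cup 0 159 [[-35, 71, 53, -24, 143, 70], [-35, 65, 55, -27, 147, 67]]
  cup 0 140 [[-43, 72, 52, -6, 14
[... 5284 characters left out ...]
 62, -16, 126, 72]]
  cup 0 140 [[-43, 56, 62, -3, 121, 87], [-43, 50, 60, -4, 129, 86]]
  cup 0 180 [[-29, 54, 70, -26, 111, 65], [-29, 47, 68, -28, 118, 61]]
  cup 1 159 [[-35, 61, 50, -15, 128, 74], [-35, 56, 48, -17, 135, 71]]
  cup 1 140 [[-41, 61, 48, -2, 130, 88], [-41, 56, 46, -2, 138, 88]]
  cup 1 180 [[-28, 59, 56, -28, 119, 61], [-28, 53, 54, -30, 126, 57]]
  cup 2 159 [[-34, 68, 32, -17, 138, 71], [-34, 63, 30, -20, 145, 67]]
  cup 2 140 [[-40, 68, 31, 0, 141, 90], [-40, 64, 28, 0, 148, 90]]
  cup 2 180 [[-27, 65, 40, -30, 128, 56], [-27, 60, 38, -34, 134, 51]]
  cup 3 159 [None, None]
  cup 3 140 [None, None]
  cup 3 180 [[-27, 73, 18, -37, 139, 46], [-27, 69, 15, -43, 145, 38]]
```

t=10° with s=+1 works on one branch. I'll pick A for cup 0 and look at it from the side at hover before inserting.

```bash
sed -i 's/G=0.012/G=0.010/' h.py
cat >> h.py <<'E'
OFF=0.037
def look():
    arm.move_to((0.55,-0.06,.36),down(-90)); arm.sleep(.3); c,im=shot("wrist")
    o=[p for p in find_pipes(c,im) if p[0][1]<.2 and .066<p[2]<.08]
    return [(p[0][:2].round(4),np.degrees(np.arctan2(p[1][1],p[1][0]))) for p in o]
def pick(xy,a,t):
    R=Rpick(a+180,t,1); g=np.array([*xy,.017])+OFF*hv(a+180)+G*R[:,2]
    arm.grip(.09); arm.move_to(g+up*.13,R); arm.move_l(g,R,feed=.12); arm.grip(0.0)
    print("width",arm.current_width(),"force",arm.current_grasp_force()); arm.move_l(g+up*.2,R,feed=.12)
def hover(i,yaw,t,dz=.09,corr=(0,0)):
    R=Rplace(yaw,t,1); g=np.array([*np.load("cups.npy")[i][:2],.095+OFF])+G*R[:,2]; g[:2]+=corr
    arm.move_to(g+up*dz,R); return g,R
E
python3 - <<'E'
from h import *
L=look(); print(L)
xy,a=L[0]
for i,yw,t in((0,159,10),(1,159,10),(2,175,10),(2,170,12)):
    R=Rplace(yw,t,1); g=np.array([*np.load("cups.npy")[i][:2],.132])+G*R[:,2]; print(i,[arm.solve_ik(g+up*z,R) is not None for z in(0,.05,.09,.1)])
pick(xy,a,10); hover(0,159,10)
print(arm.current_width(),arm.current_t(),arm.current_joint_positions().round(0) if hasattr(arm.current_joint_positions(),'round') else arm.current_joint_positions())
c,im=shot("side","a_side"); c2,im2=shot("scene","a_scene")
cv2.imwrite("pics/a.png",np.hstack([im[40:340,250:640],im2[120:420,60:450]])[:,:,::-1])
E
```

```text
[(array([ 0.573, -0.12 ]), np.float64(12.462992096426412)), (array([ 0.5547, -0.0152]), np.float64(7.380887597407388)), (array([0.553 , 0.0834]), np.float64(14.76639887950143))]
0 [True, True, True, True]
1 [True, True, True, True]
2 [True, True, True, True]
2 [True, True, True, True]
width 0.025081092731963926 force 29.9141326546669
0.025533018015551134 25.55 [ -35.   60.   56.  -23.  141. -111.]
```

View pics/a.png

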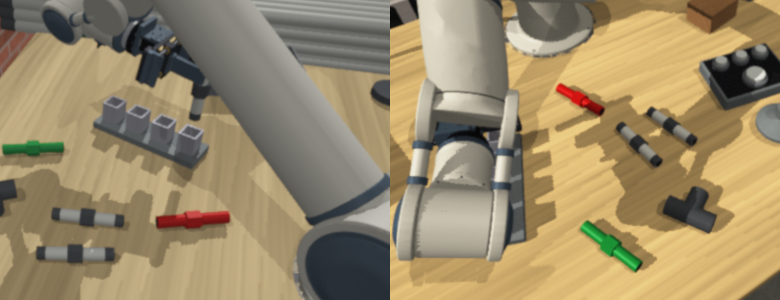

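The side view shows the nipple hanging upright above cup 0, its lower end at about (447,157). The arm hides it in the scene view. I'll check it against the projected axis.

Run:
```python
from h import *
c=arm.get_calibration("side"); im=cv2.imread("pics/a_side.png"); X=np.load("cups.npy")[0]
uv=proj(c,[[X[0],X[1],z] for z in (.07,.110,.185,.26)]); print(uv)
x0,y0=400,90; cr=cv2.resize(im[y0:y0+130,x0:x0+110],None,fx=4.5,fy=4.5,interpolation=cv2.INTER_CUBIC)
for p in uv: cv2.drawMarker(cr,tuple(int(v) for v in (p-[x0,y0])*4.5),(0,0,255),0,12,1)
cv2.imwrite("pics/a_zoom.png",cr)
```

```text
[[441.33770991 171.49306071]
 [444.35500902 157.27147427]
 [450.4850476  128.39034834]
 [457.32211512  96.19686601]]
```

View pics/a_zoom.png

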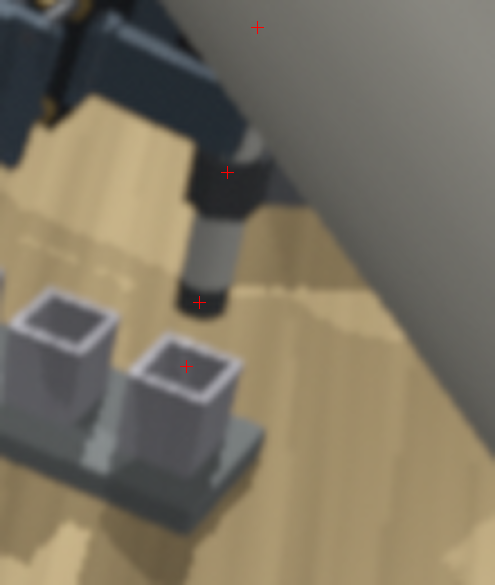

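The lower end at zoom (202,306), against the expected (199,302), is within about 1 mm, and the axis is vertical. Insert it with a guarded descent.

```bash
cat >> h.py <<'E'
def insert(g,R,dz=.09):
    arm.sleep(.2); f0=np.array(arm.current_force()); z=dz; ok=True
    while z>.001:
        z=max(z-.01,.001); arm.move_l(g+up*z,R,feed=.06); f=np.array(arm.current_force())-f0
        if np.linalg.norm(f)>12: print("contact at dz",z,f.round(1)); ok= z<.008; break
    print("end dz",z,f.round(1),"w",arm.current_width())
    if ok:
        arm.grip(.06); arm.move_l(g+up*.09,R,feed=.12)
    return ok
E
python3 - <<'E'
from h import *
R=Rplace(159,10,1); g=np.array([*np.load("cups.npy")[0][:2],.132])+G*R[:,2]
if insert(g,R):
    L=look(); print(L,arm.current_t())
    shot("scene","b_scene"); shot("side","b_side")
E
```

```text
end dz 0.001 [0.2 0.2 3.1] w 0.025137316462734545
[(array([ 0.5789, -0.363 ]), np.float64(2.2336140618246434)), (array([ 0.5547, -0.0151]), np.float64(7.623212895154705)), (array([0.553 , 0.0834]), np.float64(14.861218144669959))] 33.5
```

```bash
sed -i 's/p\[0\]\[1\]<.2 /-.2<p[0][1]<.2 /' h.py
python3 - <<'E'
from h import *
L=look(); print(L); assert len(L)==2
pick(*L[0],10); hover(1,159,10); print(arm.current_width(),arm.current_t())
c,im=shot("side","c_side"); X=np.load("cups.npy")[1]
uv=proj(c,[[X[0],X[1],z] for z in (.07,.110,.185)])
x0,y0=350,70; f=4
b=cv2.imread("pics/b_side.png"); im=im[:,:,::-1].copy()
k=lambda q: cv2.resize(q[y0:y0+150,x0:x0+100],None,fx=f,fy=f,interpolation=cv2.INTER_CUBIC)
z=k(im)
for p in uv: cv2.drawMarker(z,tuple(int(v) for v in (p-[x0,y0])*f),(0,0,255),0,12,1)
cv2.imwrite("pics/c_zoom.png",np.hstack([k(b),z]))
E
```

```text
[(array([ 0.5548, -0.0151]), np.float64(7.569229606802636)), (array([0.553 , 0.0834]), np.float64(14.839229994625528))]
width 0.025207642799109857 force 29.929406940937042
0.025314758543652394 43.325
```

View pics/c_zoom.png

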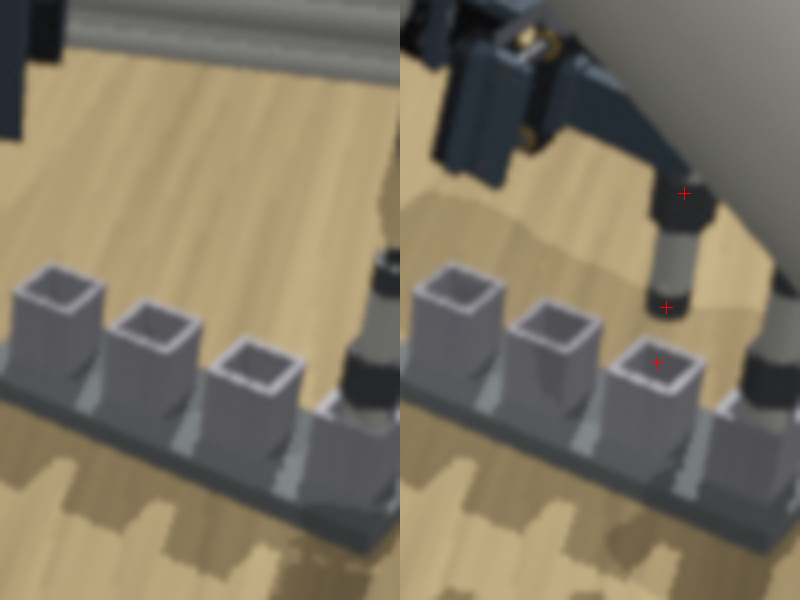

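The left half shows nipple A standing in cup 0. In the right half B hangs over cup 1, its end at (668,308) against the expected (666,307). Insert B, then pick C and hover over cup 2.

Run:
```python
from h import *
R=Rplace(159,10,1); g=np.array([*np.load("cups.npy")[1][:2],.132])+G*R[:,2]
assert insert(g,R)
L=look(); print(L); assert len(L)==1
shot("side","d_side")
pick(*L[0],12); hover(2,170,12); print(arm.current_width(),arm.current_t())
c,im=shot("side","e_side"); X=np.load("cups.npy")[2]
uv=proj(c,[[X[0],X[1],z] for z in (.07,.110,.185)])
x0,y0=350,70; f=4
b=cv2.imread("pics/d_side.png"); im=im[:,:,::-1].copy()
k=lambda q: cv2.resize(q[y0:y0+150,x0:x0+100],None,fx=f,fy=f,interpolation=cv2.INTER_CUBIC)
z=k(im)
for p in uv: cv2.drawMarker(z,tuple(int(v) for v in (p-[x0,y0])*f),(0,0,255),0,12,1)
cv2.imwrite("pics/e_zoom.png",np.hstack([k(b),z]))
```

```text
end dz 0.001 [-1.1  0.2  1.2] w 0.0257938307461971
[(array([0.5531, 0.0834]), np.float64(14.840704984764876))]
width 0.025837118071743607 force 29.857900142669678
0.025737355450635404 60.525
```

View pics/e_zoom.png

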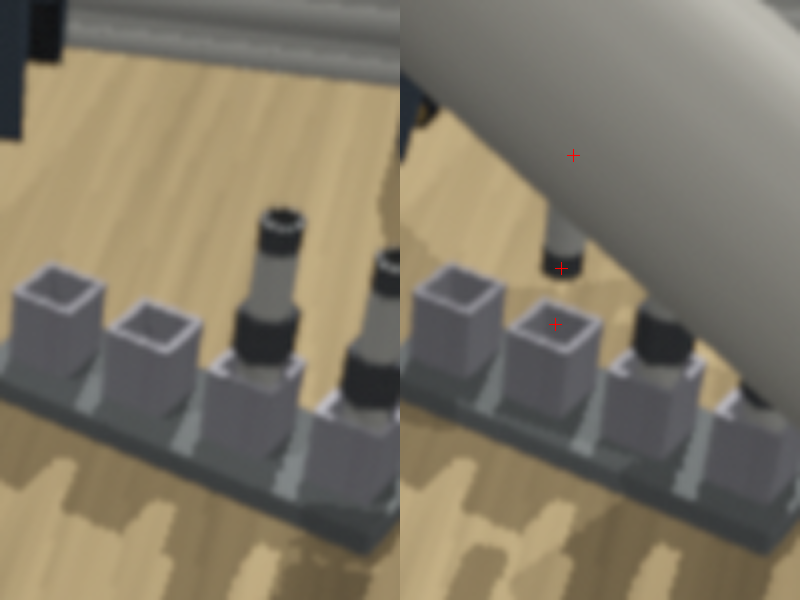

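A and B both stand in their cups. C's end at (562,268) matches the expected (561,268) over cup 2. Insert it, withdraw and look over the whole scene, including for a possible fourth nipple.

Run:
```python
from h import *
R=Rplace(170,12,1); g=np.array([*np.load("cups.npy")[2][:2],.132])+G*R[:,2]
assert insert(g,R)
arm.move_to((0.42,0.25,.36),down(-90)); arm.sleep(.3)
_,s=shot("scene","f_scene"); _,d=shot("side","f_side")
cv2.imwrite("pics/f.png",np.vstack([s[140:400,0:600],d[60:340,40:640]])[:,:,::-1]); print(arm.current_t())
```

```text
end dz 0.001 [-0.7  0.9  2.5] w 0.025123727720384074
69.4083
```

View pics/f.png

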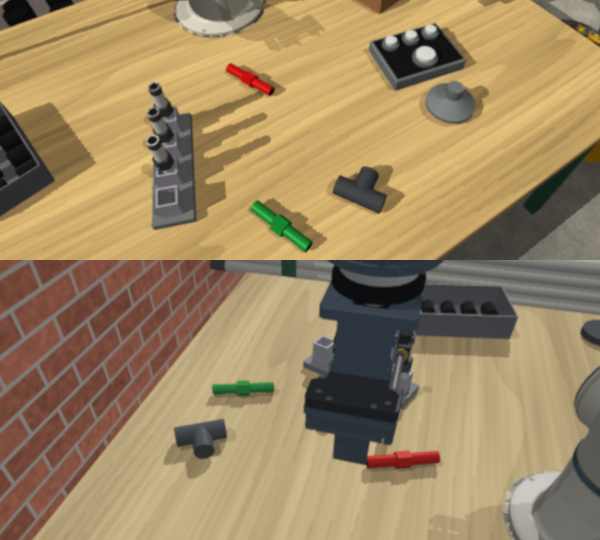

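All three nipples stand in cups 0–2 (scene crop (156,88),(156,115),(157,143)), cup 3 is empty, and no fourth white nipple is on the bench. The tee, regulator, red and green pieces are where they were. Now the keys, with closed fingers.

Run:
```python
from h import *
arm.grip(0.0)
m=np.array([.4812,.3640]); u=np.array([.0263,.1181]); u/=np.linalg.norm(u)
for n,k in(("count",1),("store",0),("print",-1)):
    print(n,[(float(a),float(b)) for a,b in press(m+.062*k*u,.066)][-13:])
arm.move_to((0.42,0.25,.36),down(-90)); arm.sleep(.3)
_,s=shot("scene","g_scene"); print(arm.current_t())
cv2.imwrite("pics/g.png",cv2.resize(s[140:360,120:500],None,fx=2,fy=2)[:,:,::-1])
```

```text
count [(0.0689, -0.5), (0.0679, -0.4), (0.0669, -0.3), (0.0659, -0.5), (0.065, 1.8), (0.0641, 2.8), (0.063, 2.7), (0.062, 3.5), (0.061, 3.1), (0.06, 3.8), (0.059, 4.6), (0.058, 4.6), (0.0576, 13.0)]
store [(0.0689, -0.2), (0.0679, 0.0), (0.0669, -0.7), (0.0659, 0.2), (0.065, 2.7), (0.064, 2.1), (0.063, 3.1), (0.062, 3.2), (0.061, 4.0), (0.06, 2.9), (0.059, 3.7), (0.058, 4.0), (0.0576, 15.9)]
print [(0.0689, 0.6), (0.0679, -0.7), (0.067, 0.4), (0.066, -0.1), (0.065, 1.3), (0.064, 1.9), (0.063, 2.1), (0.062, 2.2), (0.061, 3.6), (0.06, 3.8), (0.059, 5.1), (0.058, 5.3), (0.0576, 15.7)]
90.325
```

View pics/g.png

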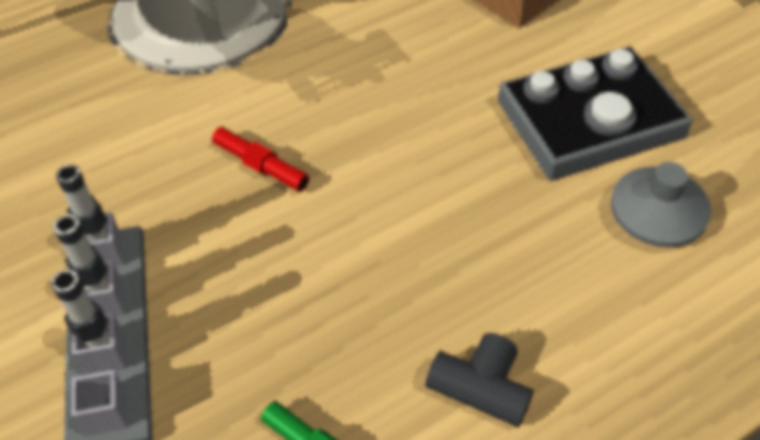

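Each key went down its full 8 mm and all are up again. The three nipples stand at (70,180),(68,228),(66,285), nothing else has moved, and the arm is clear.

```bash
python3 -c "
from rig import arm
print(arm.sign_off())"
```

```text
the job is handed in; nothing more can be done
None
```

I pressed ZERO, stood the three nipples I found in cups 0–2, pressed COUNT, STORE and PRINT in order with full travel, and handed the job in at about 90 s; no verdict came back.

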